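Clip the loupe on the inspection boom and draw it out to the mark

TASK

Take the green clip-on magnifier off its parking stand by squeezing its levers, and clip it squarely over the top edge of the steel plate at the boom's end: well down, upright, the lens pointing outward away from the orange handle. Then press the yellow button to free the boom, take hold of the orange handle and draw the boom out until its black pointer is level with the red marker on the scale, keeping it there against its spring: finish still holding the handle, for nothing else keeps the boom out. Leave the red marker where it is set, and do not disturb the other things on the bench.

Things in the scene. Friction and masses are not known exactly. Their poses are not given: they have to be found in the camera images.
- boom_base: Fixed boom stand: steel base plate 110 x 350 x 10 mm carrying a blue square tube 36 x 36 x 160 mm, top 89 mm above the bench. Origin on the bench under the tube's open mouth; the tube runs back toward -y of this frame, the boom slides out toward +y of it. White scale rail along y at x = 30 to 62 mm, y = -35 to 145 mm, top 55 mm up. Ring on a peg (62 mm high) at y = 272 mm.
- boom (a joint): How far the boom (18 mm square bar, top 80 mm up) is out, m, 0 home to 0.1. A catch holds it home (reads 0 to 0.001) until the button is pressed; then its spring (120 N/m, friction 0.4 N) pops it out by itself to 0.011 to 0.014, clear of the catch, and it stays there when the button comes up. Farther out the spring pulls it back (4 to 9 N at the marker), so it must be held.
- plate_edge (a point): Middle of the top edge of the boom's upright steel end plate, 105 mm above the bench, 165 mm along +y from the stand's origin when home. Plate 5 mm thick (x), 50 mm long (y, along the boom), 55 mm high; both faces are free for 28 mm below the edge. Axes as boom_base. Moves with the boom.
- handle_top (a point): Centre of the top face of the orange upright handle on the boom, 126 mm above the bench: the handle is 18 mm (x) by 16 mm (y, along the boom) and stands 46 mm above the bar. It is 75 mm from the tube's mouth when home, and 57 mm free from the end plate. Axes as boom_base. Moves with the boom.
- pointer (a point): Tip of the black pointer blade (3 mm wide) that sticks out from the boom over the scale, 60 mm above the bench. Axes as boom_base. Moves with the boom.
- marker_line (a point): Point on the scale beside the red marker's middle where the pointer tip must come: same height and x as the pointer tip, only y (along the boom) differs. The red marker is a tab 14 x 6 x 10 mm at the outer edge of the white rail, whose black lines are 10 mm apart. Axes as boom_base.
- marker (a joint): Setting of the red marker, m: pointer and marker are level when joint boom equals this value. It rides on the rail with 4 N friction; it is preset and is not to be moved.
- button (a joint): Travel of the yellow lock button, 0 (up) to 0.007 m (down). Spring 2 N at the top to 4.8 N at the bottom; the catch lets go at about 0.004. It springs back up by itself.
- button_top (a point): Centre of the top of the yellow round button (24 mm diameter, standing 15 mm proud of the blue tube, 104 mm above the bench when up), 60 mm behind the tube's mouth. Pressed straight down.
- stand: Parking stand: dark wooden foot 85 x 75 x 12 mm with an upright brass plate, 5 mm thick (x) and 50 mm long (y), its top edge 60 mm above the bench. Origin on the bench under its middle. Fixed.
- clip: Clip-on magnifier, about 58 g, like a clothes peg standing jaws down. Origin: middle of the plate edge it sits on (underside of its pivot pin, which rests on the edge and sets the depth); z up. Jaws 20 mm wide (y) reach 22 mm below the origin on either side (x) of the plate. Lens 42 mm across sticks out toward +y. Parked on the stand with the axes of stand, up to 8 mm off the middle in y.
- levers (a point): Point midway between the two green levers, 42 mm above the clip's origin: where to squeeze, along the clip's x. Levers 22 mm wide (y), splayed, 45 mm over their outsides at the tops (53 mm above the origin). About 8 N squeezes them to a stop at 18 to 20 mm; the jaws then stand 15 mm apart and the clip lifts off. Let go and the jaws close; the clip may ride up 5 mm.
- clip_jaw (a joint): Opening angle of the clip, rad: 0 when closed on a 5 mm plate, -0.12 empty and shut, 0.55 squeezed to the stop.
- lens (a point): Centre of the magnifier's lens, at (0, 46, 6) mm in the clip's frame.
- hammer: Loose bystander: bench hammer, lying.
- graver: Loose bystander: screwdriver-like hand tool, lying.
- jar: Loose bystander: jar with brass-coloured lid, 60 mm across, 75 mm high.
- tray: Loose bystander: white shallow tray 120 x 90 x 22 mm.
- bangle: Loose bystander: brass bangle, 66 mm across, 12 mm high, lying flat.
- pliers: Loose bystander: pliers with black grips, about 150 mm long, lying.
There are look-alikes about, which are no part of the job. Leave any blue or pink look-alike of the clip alone.

How it is judged:
On the way, in this order (a step that is already met when the one before it is completed fails the run):
1. the magnifier is clipped on the boom's end plate and let go, the boom still locked home (x of clip in the frame of plate_edge between -0.006 and 0.006 m and y of clip in the frame of plate_edge between -0.018 and 0.018 m and z of clip in the frame of plate_edge between -0.005 and 0.01 m and angle between the x axis of clip and the x axis of plate_edge, either way round below 0.25 rad and angle between clip's own z axis and vertical below 0.2 rad and y of lens in the frame of plate_edge above 0.025 m and value of joint clip_jaw between -0.07 and 0.12 rad and contact force between the fingers and clip below 0.2 N and value of joint boom below 0.004 m), for 0.2 s.
2. the yellow lock button is pressed in (value of joint button above 0.004 m).
3. the boom is drawn out to the marker by the handle (y of pointer in the frame of marker_line between -0.003 and 0.003 m and contact force between the fingers and boom_c5 above 1.5 N), for 0.3 s.
At the end, for the whole second after the job is handed in: Boom still, pointer within 3 mm of the marker line, fingers on the orange handle with >1.5 N, button up; magnifier let go on the end plate, lens outward, tilt <0.2 rad, jaws shut on it, within 6 mm across, 18 mm along and -5 to +10 mm high of mid-edge, square to 0.25 rad (all of step 3 and x of clip in the frame of plate_edge between -0.006 and 0.006 m and y of clip in the frame of plate_edge between -0.018 and 0.018 m and z of clip in the frame of plate_edge between -0.005 and 0.01 m and angle between the x axis of clip and the x axis of plate_edge, either way round below 0.25 rad and angle between clip's own z axis and vertical below 0.2 rad and y of lens in the frame of plate_edge above 0.025 m and value of joint clip_jaw between -0.07 and 0.12 rad and contact force between the fingers and clip below 0.2 N and velocity of joint boom between -0.01 and 0.01 m/s and value of joint button below 0.002 m); the arm keeps its last pose, push and grip.
It fails at once if the red marker was shifted by more than 4 mm (distance of marker_line from where it was at the start of the episode above 0.004 m).
It fails at once if a bystander was moved by more than 30 mm (distance of any of hammer, graver, jar, tray, bangle, pliers from where it was at the start of the episode above 0.03 m).
It also fails if it takes over 58 s, if anything falls off the work surface, if the arm or the gripper's body presses on something with over 40 N, if the wrist force passes 120 N, or if a joint passes its speed limit or range.

ROBOT

A 7-joint arm with a two-finger parallel gripper is mounted at the origin on the work surface. World frame = base frame: x ahead of the robot, y to its left, z up, the work surface at z = 0. Lengths are in m, angles in rad, forces in N, time in s.
With the tool pointing down it reaches from about 0.4 to 0.85 m from the base axis. Payload 4.5 kg.
Tool frame: the origin (TCP) lies midway between the tips of the shut fingers; the grasp point (between the pads) lies 19 mm behind it; z points along the fingers, y is the line along which they close (so a half turn about z gives the same grasp; the last joint's range is limited). The gripper opens to 88 mm and grips with 3 to 60 N. Pads are 18 mm wide; open, the fingers measure 123 mm over their backs; the gripper's body (75 mm by 187 mm) begins 45 mm behind the grasp point.
Start: joints at [1.337, 0.689, -0.195, 1.565, 0.157, 0.902, -0.215], TCP at [0.165, -0.603, 0.239] pointing down, gripper open.
Joint ranges: [-3.01, 3.01], [-0.46, 2.08], [-1.47, 1.51], [0.13, 2.56], [-1, 4.14], [0.04, 2.09], [-2.66, 2.66]. Speed limits (rad/s): [2.57, 2.57, 3.14, 3.14, 3.14, 3.14, 3.14].

INTERFACE

Orientations are given as a unit quaternion [x, y, z, w].
In Python, from plant import r, eyes, finish_job gives the robot as it stands. The module is installed in compiled form; this text tells all that it offers.
- The arm moves only by the tool move_arm, never from a script. Its argument "motion" is a list of rows, each a list of 7 numbers: the shift along the tool's x, y, z in mm, then the turn, a rotation vector about the tool's x, y, z in degrees, then the closure, from 0 (fully open) to 1 (shut). A call has 1 to 5 rows; each row is the pose to reach, as a shift and turn from the pose commanded when the call began, along the tool's axes at that moment; what a row does not reach only later rows make up. A row lasts 1/8 s, in which the tool goes at most 62.5 mm and 10.7 degrees, less where a joint would pass 70% of its speed; a pose out of reach is approached as far as the arm can. A call with a gripper value outside its range is refused whole. The fingers move at their own pace and stop on an object; "newtons" is the grip in N (left out, the last holds). Time passes only in rows, so rows that repeat a pose let the fingers close. It gives the time, the measured TCP pose, the force, the opening and the grip force at its end, in the units of the state.
- r.get_state(): the state, without advancing time (a new reading comes with each control period).
- eyes.snapshot(name): name is "side" or "top" or "wrist"; returns a dict with "frame" (480x640x3 uint8, red, green, blue), "z_map" (480x640 float32, m along the optical axis (not along the pixel's ray), 0 where there is no reading), "intrinsics" (3x3 intrinsics, pixels), "world_to_cam" (4x4, takes a point from world to camera coordinates). Camera axes: x right, y down, z forward; pixel columns grow to the right and rows downward; lengths in m; the calibration is good to about 2 mm. A picture is of the moment at which its call begins.
- finish_job(): hands the job in; it is judged then, once.
The state is a dict: "clock": time; "q": joint angles; "qd": joint speeds; "joint_torque": joint torques, N m; "tool_pos": TCP position; "eef_rot": TCP orientation; "contact_force": force on the tool from outside, world axes, zero at the start; "moment": the same for the moment, N m; "opening": opening from 0.0 (shut) to 1.0 (fully open); "finger_force": force on a finger pad.
Only numpy, scipy, OpenCV 4.12 (cv2) and the standard library are available. Lean on these libraries where they do the work, as an engineer would, in place of code of your own. Each camera call takes 0.05 s, during which the arm holds its last target. There are 200 camera calls.

## Working session

There is one attempt and no reset: what is moved stays moved. The work goes in short steps, Python scripts to look and compute and a tool call to move; the robot and the scene stay as the last step left them, time stands still between calls to the robot, and variables do not carry over. Pictures are saved under pics/ and viewed, at most 10 in all, crops included, and the job is handed in when it is done.

Besides the shell and the picture viewer there is one more tool, called after "Call:" as name(argument=value, ...), one argument or row to a line, values as JSON. move_arm: Moves the arm, as the interface text tells. Its arguments: {"type":"object","properties":{"motion":{"type":"array","items":{"type":"array","items":{"type":"number"}}},"newtons":{"type":"number"}},"required":["motion"]}

```bash
mkdir -p pics
cat > h.py <<'E'
import numpy as np, cv2
from plant import r, eyes
def save(s,n): cv2.imwrite(f'pics/{n}.png',s['frame'][:,:,::-1])
def pts(s):
    K=s['intrinsics'];T=np.linalg.inv(s['world_to_cam']);z=s['z_map']
    v,u=np.mgrid[:480,:640]
    P=np.stack([(u-K[0,2])/K[0,0]*z,(v-K[1,2])/K[1,1]*z,z],-1)
    return P@T[:3,:3].T+T[:3,3]
def hsv(s): return cv2.cvtColor(s['frame'],cv2.COLOR_RGB2HSV)
E
python3 - <<'E'
from h import *
for n in('top','side'):
    s=eyes.snapshot(n);save(s,n+'0');np.savez(n+'0.npz',**s)
    T=np.linalg.inv(s['world_to_cam']);print(n,T.round(3).tolist(),s['intrinsics'].tolist())
st=r.get_state();print(st['clock'],st['tool_pos'],st['eef_rot'],st['opening'])
E
```

```text
top [[-0.025, -0.997, 0.069, 0.455], [-1.0, 0.025, 0.004, 0.03], [-0.006, -0.069, -0.998, 1.789], [0.0, 0.0, 0.0, 1.0]] [[589.2672108665963, 0.0, 319.7222980754979], [0.0, 589.2672108665963, 237.5186335648989], [0.0, 0.0, 1.0]]
side [[-0.921, -0.284, 0.265, 0.186], [-0.388, 0.686, -0.615, 0.868], [-0.007, -0.669, -0.743, 1.088], [0.0, 0.0, 0.0, 1.0]] [[588.8762964581997, 0.0, 320.67171732837215], [0.0, 588.8762964581997, 244.73111620982388], [0.0, 0.0, 1.0]]
0.1 [ 0.165167   -0.60220304  0.23800862] [ 9.91042553e-01  1.33543949e-01 -2.00412157e-04 -7.95310100e-04] 0.9967575474575795
```

View pics/top0.png

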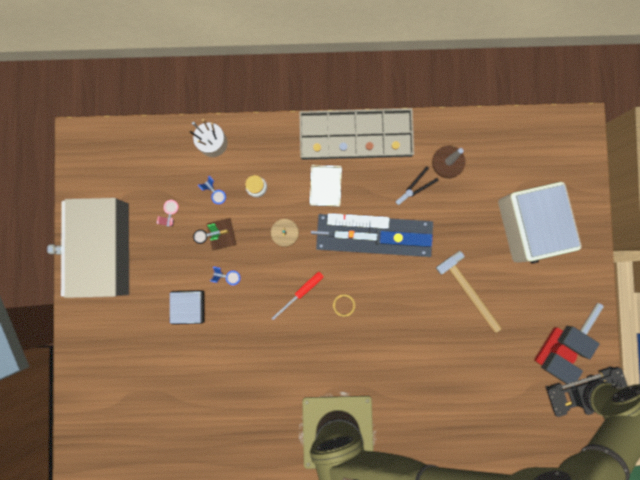

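View pics/side0.png

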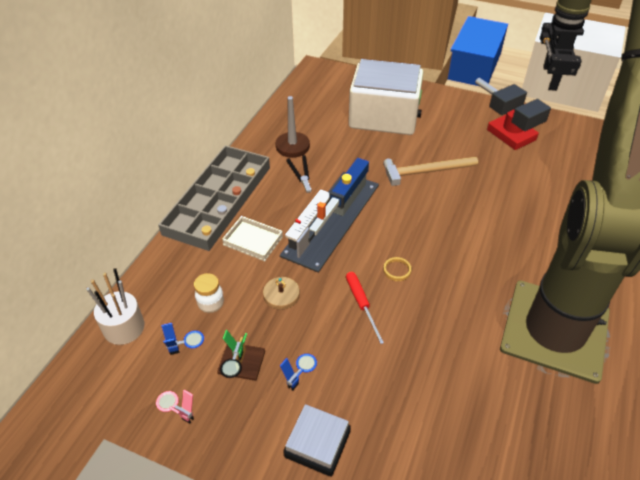

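The top view shows the green clip at about (213,233) with its lens to the left at (200,237). The boom stand spans (317–433, 213–256): button (398,238), orange handle (351,235), red marker near (345,216). The side view agrees, with the clip at (235,348).

Run:
```python
from h import *
for n in('top','side'):
    s=dict(np.load(n+'0.npz'));P=pts(s);H=hsv(s)
    def rep(name,lo,hi,box,zr):
        m=cv2.inRange(H,lo,hi)>0
        m&=(P[...,0]>box[0])&(P[...,0]<box[1])&(P[...,1]>box[2])&(P[...,1]<box[3])&(P[...,2]>zr[0])&(P[...,2]<zr[1])
        q=P[m]
        if len(q)<3: print(n,name,len(q));return
        xy=q[:,:2].astype(np.float32);rc=cv2.minAreaRect(xy)
        print(n,name,len(q),'mean',q.mean(0).round(4),'min',q.min(0).round(3),'max',q.max(0).round(3),'rect',np.round(rc[0],3),np.round(rc[1],3),round(rc[2],1))
    B=(.45,.75,-.35,.1)
    rep('blue',(105,120,40),(125,255,255),B,(.075,.1))
    rep('button',(20,120,120),(35,255,255),(.5,.65,-.3,-.05),(.09,.12))
    rep('orange',(3,150,120),(18,255,255),(.5,.65,-.1,.1),(.085,.14))
    rep('red',(0,150,100),(3,255,255),(.5,.75,-.1,.1),(.04,.08))
    rep('base',(100,10,20),(130,120,110),B,(.003,.02))
    rep('railwhite',(0,0,170),(180,50,255),(.5,.7,-.25,.15),(.045,.07))
    rep('green',(50,100,40),(80,255,255),(.4,.75,.2,.5),(.03,.2))
    rep('foot',(0,60,10),(15,255,75),(.5,.68,.25,.45),(.006,.02))
```

```text
top blue 540 mean [ 0.5639 -0.2143  0.0883] min [ 0.541 -0.285  0.076] max [ 0.588 -0.137  0.1  ] rect [ 0.565 -0.21 ] [0.148 0.037] 84.9
top button 47 mean [ 0.5673 -0.1865  0.1028] min [ 0.557 -0.196  0.094] max [ 0.577 -0.176  0.113] rect [ 0.567 -0.186] [0.02 0.02] 0.7
top orange 20 mean [ 0.5795 -0.0523  0.1262] min [ 0.57  -0.058  0.118] max [ 0.587 -0.046  0.134] rect [ 0.579 -0.052] [0.009 0.018] 75.4
top red 0
top base 1755 mean [ 0.5728 -0.1287  0.0102] min [ 0.518 -0.301  0.003] max [0.72  0.046 0.02 ] rect [ 0.63  -0.132] [0.343 0.2  ] 84.8
top railwhite 646 mean [ 0.6229 -0.077   0.055 ] min [ 0.575 -0.167  0.045] max [0.645 0.014 0.07 ] rect [ 0.607 -0.076] [0.181 0.07 ] 87.0
top green 86 mean [0.6005 0.3437 0.0981] min [0.575 0.33  0.075] max [0.618 0.357 0.119] rect [0.597 0.343] [0.044 0.02 ] 14.3
top foot 0
side blue 469 mean [ 0.5609 -0.2063  0.0863] min [ 0.541 -0.283  0.075] max [ 0.588 -0.126  0.094] rect [ 0.564 -0.204] [0.158 0.037] 84.8
side button 67 mean [ 0.5662 -0.1823  0.1004] min [ 0.555 -0.197  0.092] max [ 0.578 -0.172  0.107] rect [ 0.568 -0.185] [0.02  0.026] 21.2
side orange 104 mean [ 0.5768 -0.0455  0.1084] min [ 0.57  -0.06   0.085] max [ 0.587 -0.039  0.13 ] rect [ 0.578 -0.048] [0.019 0.018] 22.7
side red 10 mean [ 0.6333 -0.0311  0.0636] min [ 0.627 -0.036  0.056] max [ 0.637 -0.027  0.067] rect [ 0.632 -0.031] [0.004 0.013] 60.0
side base 1905 mean [ 0.5645 -0.0767  0.0086] min [ 0.515 -0.292  0.003] max [0.718 0.054 0.017] rect [ 0.627 -0.126] [0.346 0.199] 85.3
side railwhite 640 mean [ 0.6239 -0.0663  0.0532] min [ 0.576 -0.166  0.046] max [0.647 0.017 0.068] rect [ 0.606 -0.073] [0.184 0.069] 85.2
side green 207 mean [0.6006 0.3484 0.0903] min [0.574 0.332 0.045] max [0.621 0.359 0.116] rect [0.597 0.345] [0.045 0.024] 10.4
side foot 30 mean [0.5951 0.362  0.0099] min [0.554 0.346 0.006] max [0.631 0.381 0.014] rect [0.593 0.364] [0.077 0.035] 0.1
```

```bash
cat >> h.py <<'E'
from scipy.spatial.transform import Rotation as R
def pose():
    st=r.get_state();return np.array(st['tool_pos']),R.from_quat(st['eef_rot'])
def go(x,y,z,hd):
    """row for tool down, tool x at heading hd deg"""
    p,q=pose();h=np.radians(hd)
    M=R.from_matrix(np.array([[np.cos(h),np.sin(h),0],[np.sin(h),-np.cos(h),0],[0,0,-1]]))
    print('row',q.inv().apply(np.array([x,y,z])-p).__mul__(1000).round(1),(q.inv()*M).as_rotvec(degrees=True).round(1))
E
python3 -c "
from h import *
go(.45,-.4,.3,40); go(.6,-.1,.3,75)"
```

```text
row [ 328.2 -119.7  -61.9] [ -0.1  -0.  -24.7]
row [ 552.2 -369.3  -61.5] [ -0.1  -0.  -59.7]
```

Call:
move_arm(
  motion=[
    [60, 0, -60, 0, 0, -5, 0],
    [120, -25, -60, 0, 0, -10, 0],
    [180, -50, -60, 0, 0, -15, 0],
    [240, -80, -60, 0, 0, -20, 0],
    [300, -105, -60, 0, 0, -25, 0],
  ],
)

```text
clock: 0.72
tool_pos: [0.4061, -0.4381, 0.2985]
eef_rot: [0.938, 0.346, -0.0, -0.0]
contact_force: [0.6, -0.7, 1.1]
opening: 1.003
finger_force: 0.0
```

```bash
python3 -c "
from h import *
print(pose()[0],r.get_state()['contact_force'],r.get_state()['clock'])
go(.56,-.15,.32,72); go(.59,.1,.32,100);go(.57,.32,.28,100)"
```

```text
[ 0.40610425 -0.43812114  0.29848592] [ 0.5572727  -0.68601623  1.06408132] 0.725
row [ 304.1 -119.2  -21.6] [ -0.    0.  -31.5]
row [ 489.3 -289.8  -21.5] [ -0.    0.  -59.5]
row [ 617.  -470.    18.5] [ -0.    0.  -59.5]
```

Call:
move_arm(
  motion=[
    [60, -25, -20, 0, 0, -6, 0],
    [120, -50, -20, 0, 0, -13, 0],
    [180, -75, -20, 0, 0, -19, 0],
    [240, -100, -20, 0, 0, -25, 0],
    [300, -120, -20, 0, 0, -31, 0],
  ],
)

```text
clock: 1.35
tool_pos: [0.5494, -0.1639, 0.3184]
eef_rot: [0.811, 0.584, -0.0, -0.0]
contact_force: [1.0, -0.9, 0.1]
opening: 1.001
finger_force: 0.0
```

```bash
python3 -c "
from h import *
go(.59,.1,.3,100);go(.59,.3,.28,102)"
```

```text
row [263.2 -45.1  18.3] [ -0.    0.  -28.5]
row [ 452.9 -108.5   38.2] [ -0.    0.  -30.5]
```

Call:
move_arm(
  motion=[
    [60, -10, 10, 0, 0, -10, 0],
    [120, -20, 20, 0, 0, -20, 0],
    [170, -28, 20, 0, 0, -30, 0],
    [170, -28, 20, 0, 0, -30, 0],
  ],
)

```text
clock: 1.85
tool_pos: [0.5768, 0.0103, 0.2985]
eef_rot: [0.63, 0.776, 0.001, -0.001]
contact_force: [-0.7, -0.4, 0.0]
opening: 1.001
finger_force: 0.0
```

```bash
python3 -c "
from h import *
s=eyes.snapshot('wrist');save(s,'w1');np.savez('w1.npz',**s)
T=np.linalg.inv(s['world_to_cam']);print(T.round(3))
go(.59,.3,.28,102);print(r.get_state()['q'])"
```

```text
[[ 0.979  0.195  0.064  0.56 ]
 [ 0.206 -0.931 -0.3    0.09 ]
 [ 0.001  0.307 -0.952  0.444]
 [ 0.     0.     0.     1.   ]]
row [284.9  71.7  18.5] [-0.  -0.1 -0.5]
[ 0.26434343  0.6079001  -0.61230963  1.62483168  0.39063126  1.03478354
 -0.2646119 ]
```

View pics/w1.png

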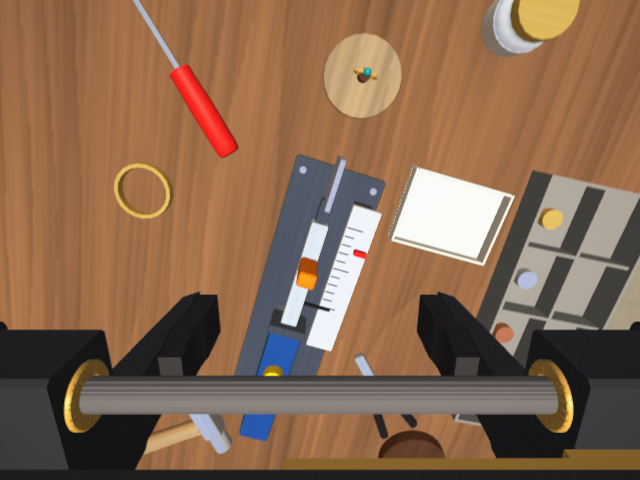

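The wrist view shows the plate edge at (335,185), the handle at (308,275), the pointer at (317,307), the red marker at (360,254) and the button at (272,372). I'll measure these.

Run:
```python
from h import *
s=dict(np.load('w1.npz'));P=pts(s);H=hsv(s)
X,Y,Z=P[...,0],P[...,1],P[...,2]
def rep(n,m):
    q=P[m]
    if len(q)<3: print(n,len(q));return
    rc=cv2.minAreaRect(q[:,:2].astype(np.float32));print(n,len(q),q.mean(0).round(4),'rect',np.round(rc[0],4),np.round(rc[1],4),round(rc[2],1),'z',q[:,2].min().round(3),q[:,2].max().round(3))
B=(X>.5)&(X<.68)
rep('plate',B&(Z>.099)&(Z<.112)&(Y>0)&(Y<.1))
rep('handle',B&(Z>.121)&(Z<.131)&(Y>-.1)&(Y<0))
rep('red',B&(cv2.inRange(H,(0,150,80),(4,255,255))>0)&(Z>.045)&(Z<.08)&(Y>-.06)&(Y<.03)&(X>.62))
rep('pointer',B&(H[...,2]<70)&(Z>.05)&(Z<.066)&(Y>-.13)&(Y<-.06)&(X>.6))
rep('tube',B&(cv2.inRange(H,(105,120,40),(125,255,255))>0)&(Z>.08)&(Z<.095)&(Y<-.1))
rep('rail',B&(H[...,2]>150)&(H[...,1]<50)&(Z>.05)&(Z<.06)&(X>.59))
```

```text
plate 321 [0.5862 0.0404 0.1041] rect [0.5863 0.0399] [0.0498 0.0052] 84.6 z 0.099 0.107
handle 302 [ 0.5779 -0.0485  0.1247] rect [ 0.5781 -0.0493] [0.0155 0.0179] 85.0 z 0.121 0.127
red 66 [ 0.6325 -0.0342  0.0636] rect [ 0.6335 -0.0357] [0.0087 0.0161] 82.1 z 0.054 0.066
pointer 25 [ 0.6063 -0.108   0.0612] rect [ 0.6064 -0.1077] [0.0121 0.0078] 22.5 z 0.053 0.063
tube 1790 [ 0.5638 -0.1992  0.0884] rect [ 0.5632 -0.2099] [0.1491 0.0358] 84.6 z 0.08 0.091
rail 3934 [ 0.6219 -0.0689  0.0544] rect [ 0.6209 -0.0078] [0.0498 0.3131] 0.8 z 0.05 0.06
```

Call:
move_arm(
  motion=[
    [60, 15, 0, 0, 0, 0, 0],
    [120, 35, 0, 0, 0, 0, 0],
    [180, 50, 0, 0, 0, 0, 0],
    [200, 55, 0, 0, 0, 0, 0],
    [200, 55, 0, 0, 0, 0, 0],
  ],
)

```text
clock: 2.52
tool_pos: [0.5916, 0.2109, 0.2982]
eef_rot: [0.634, 0.774, -0.001, 0.0]
contact_force: [0.8, -0.1, 0.1]
opening: 0.996
finger_force: 0.0
```

Run:
```python
from h import *
s=eyes.snapshot('wrist');save(s,'w2');np.savez('w2.npz',**s)
print(pose()[0])
P=pts(s);H=hsv(s);X,Y,Z=P[...,0],P[...,1],P[...,2]
m=(cv2.inRange(H,(45,80,30),(85,255,255))>0)&(abs(X-.597)<.06)&(abs(Y-.345)<.06)&(Z>.03)
for a,b in((.03,.075),(.075,.1),(.1,.11),(.11,.12)):
    q=P[m&(Z>a)&(Z<b)]
    if len(q)>3:
        rc=cv2.minAreaRect(q[:,:2].astype(np.float32));print(a,len(q),q.mean(0).round(4),np.round(rc[0],4),np.round(rc[1],4),rc[2])
q=P[(abs(X-.597)<.06)&(abs(Y-.345)<.08)&(Z>.008)&(Z<.016)]
rc=cv2.minAreaRect(q[:,:2].astype(np.float32));print('foot',len(q),rc)
```

```text
[0.59211689 0.20868848 0.29813907]
0.03 87 [0.5972 0.3434 0.0708] [0.5948 0.3441] [0.0153 0.0206] 20.63699722290039
0.075 635 [0.598  0.3455 0.0878] [0.5964 0.3454] [0.0314 0.0211] 12.339111328125
0.1 296 [0.5992 0.3457 0.1052] [0.5954 0.3452] [0.0385 0.0208] 11.866503715515137
0.11 290 [0.5963 0.3456 0.1119] [0.5961 0.3455] [0.0437 0.0206] 11.52794361114502
foot 4044 ((0.597443699836731, 0.3388134241104126), (0.08488593995571136, 0.07463417947292328), 11.279073715209961)
```

View pics/w2.png

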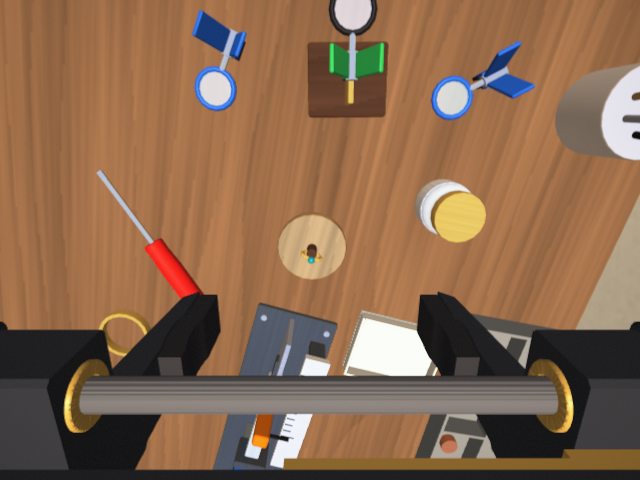

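The clip is at (350,62) in the picture, which gives (0.596, 0.3455) with a yaw of 11.4°. There are no obstacles around it.

```bash
python3 -c "
from h import *
go(.5962,.3455,.17,101.4)"
```

```text
row [133.8  30.7 127.7] [-0.   0.2 -0.2]
```

Call:
move_arm(
  motion=[
    [45, 10, 20, 0, 0, 0, 0],
    [90, 20, 50, 0, 0, 0, 0],
    [134, 31, 90, 0, 0, 0, 0],
    [134, 31, 128, 0, 0, 0, 0],
    [134, 31, 128, 0, 0, 0, 0],
  ],
)

```text
clock: 3.2
tool_pos: [0.5956, 0.3434, 0.1672]
eef_rot: [0.635, 0.772, -0.004, 0.001]
contact_force: [-0.2, -0.5, -0.2]
opening: 0.999
finger_force: 0.0
```

```bash
python3 -c "
from h import *
print(pose()[0]);go(.5962,.3455,.083,101.4)"
```

```text
[0.59557375 0.34343999 0.16721864]
row [ 2.4  1.5 84.2] [-0.3  0.4 -0.3]
```

Call:
move_arm(
  motion=[
    [2, 1, 40, 0, 0, 0, 0],
    [2, 1, 80, 0, 0, 0, 0],
    [2, 1, 84, 0, 0, 0, 0],
    [2, 1, 84, 0, 0, 0, 0.4],
    [2, 1, 84, 0, 0, 0, 0.4],
  ],
  newtons=20,
)

```text
clock: 3.82
tool_pos: [0.5978, 0.3514, 0.0893]
eef_rot: [0.634, 0.773, 0.002, 0.001]
contact_force: [0.8, -0.5, 1.1]
opening: 0.796
finger_force: 0.0
```

```bash
python3 -c "
from h import *
st=r.get_state();print(pose()[0],st['opening'],st['finger_force'],st['contact_force']);go(.5962,.3455,.083,101.4)"
```

```text
[0.59784858 0.35138139 0.08927151] 0.79645347503589 0.0 [ 0.83571391 -0.50275154  1.14240863]
row [-5.5 -2.8  6.3] [ 0.2 -0.1 -0.1]
```

Call:
move_arm(
  motion=[
    [0, 0, 0, 0, 0, 0, 0.4],
    [0, 0, 0, 0, 0, 0, 0.4],
  ],
)

```text
clock: 4.08
tool_pos: [0.5965, 0.3512, 0.0874]
eef_rot: [0.634, 0.774, 0.0, 0.0]
contact_force: [0.6, 1.5, -0.3]
opening: 0.601
finger_force: 0.0
```

```bash
python3 -c "
from h import *
st=r.get_state();print(pose()[0],st['opening'],st['finger_force'],st['contact_force']);go(.5962,.3455,.083,101.4)"
```

```text
[0.59652309 0.35121988 0.08739025] 0.6011868627254997 0.0 [ 0.57427417  1.50173033 -0.3222558 ]
row [-5.5 -1.4  4.4] [ 0.1 -0.  -0.1]
```

Call:
move_arm(
  motion=[
    [-5.5, -1.5, 4.5, 0, 0, 0, 0.4],
    [-5.5, -1.5, 4.5, 0, 0, 0, 0.4],
    [-5.5, -1.5, 4.5, 0, 0, 0, 1],
    [-5.5, -1.5, 4.5, 0, 0, 0, 1],
    [-5.5, -1.5, 4.5, 0, 0, 0, 1],
  ],
)

```text
clock: 4.7
tool_pos: [0.5975, 0.3466, 0.0845]
eef_rot: [0.634, 0.773, 0.002, 0.001]
contact_force: [0.4, -1.9, 11.2]
opening: 0.289
finger_force: 7.9
```

Call:
move_arm(
  motion=[
    [0, 0, 0, 0, 0, 0, 1],
    [0, 0, 0, 0, 0, 0, 1],
    [0, 0, 0, 0, 0, 0, 1],
  ],
)

```text
clock: 5.08
tool_pos: [0.5977, 0.3468, 0.0851]
eef_rot: [0.634, 0.773, 0.003, 0.001]
contact_force: [-0.8, -0.9, 12.5]
opening: 0.17
finger_force: 19.4
```

```bash
python3 -c "
from h import *
st=r.get_state();print(pose()[0],st['opening'],st['finger_force'],st['contact_force'])"
```

```text
[0.59771287 0.34682252 0.08512431] 0.16965109698121905 19.41991410101764 [-0.81247871 -0.89178091 12.53779155]
```

Call:
move_arm(
  motion=[
    [0, 0, -8, 0, 0, 0, 1],
    [0, 0, -20, 0, 0, 0, 1],
    [0, 0, -35, 0, 0, 0, 1],
    [0, 0, -50, 0, 0, 0, 1],
    [0, 0, -50, 0, 0, 0, 1],
  ],
)

```text
clock: 5.7
tool_pos: [0.5967, 0.3461, 0.134]
eef_rot: [0.634, 0.773, 0.002, 0.0]
contact_force: [-1.2, -0.4, -0.5]
opening: 0.173
finger_force: 19.9
```

```bash
cat > look.py <<'E'
from h import *
import sys
st=r.get_state();print(pose()[0],st['opening'],st['finger_force'],st['contact_force'])
s=eyes.snapshot('side');T=s['world_to_cam'];K=s['intrinsics'];c=T[:3,:3]@pose()[0]+T[:3,3];u,v=(K@c/c[2])[:2];print(u,v)
u,v=int(u),int(v);a=max(v-75,0);b=max(u-100,0)
cv2.imwrite(f'pics/{sys.argv[1]}.png',cv2.resize(s['frame'][a:a+150,b:b+200,::-1],None,fx=4,fy=4,interpolation=cv2.INTER_CUBIC))
E
python3 look.py s1
```

```text
[0.59670286 0.34607371 0.13404824] 0.17289563699469557 19.900669862836367 [-1.15685878 -0.39268771 -0.49317699]
233.3850707624623 329.52824413535456
```

View pics/s1.png

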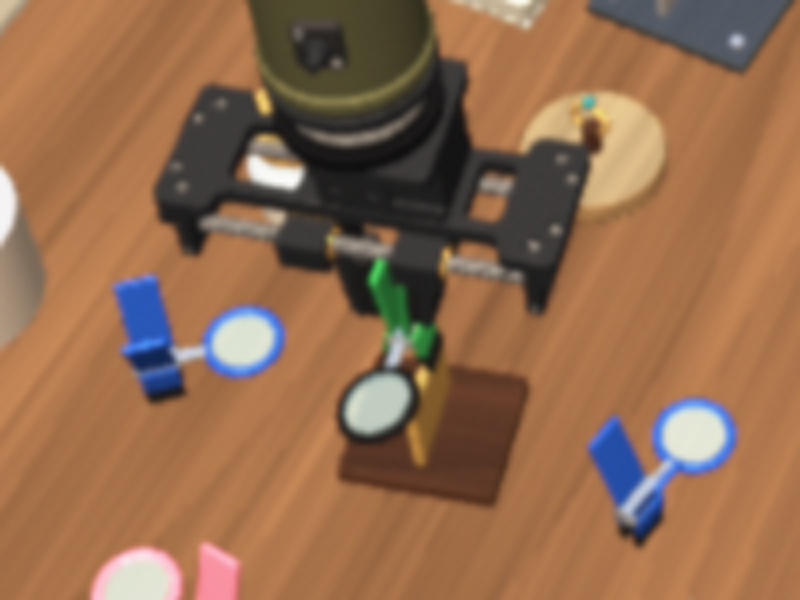

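The clip is off the stand and held. I'll raise it and measure where it sits in the grip.

Call:
move_arm(
  motion=[
    [0, 0, -50, 0, 0, 0, 1],
    [-50, 0, -86, 0, 0, 4, 1],
    [-100, 0, -86, 0, 0, 8, 1],
    [-100, 0, -86, 0, 0, 8, 1],
    [-100, 0, -86, 0, 0, 8, 1],
  ],
)

```text
clock: 6.38
tool_pos: [0.6149, 0.2476, 0.2175]
eef_rot: [0.686, 0.728, -0.0, -0.001]
contact_force: [0.2, 0.0, -0.5]
opening: 0.173
finger_force: 19.9
```

```bash
cat > rel.py <<'E'
from h import *
p,q=pose();x=q.as_matrix()[:,0];y=q.as_matrix()[:,1]
for n in('side','top'):
    s=eyes.snapshot(n);p,q=pose();P=pts(s);H=hsv(s)
    L=(P-p)@np.stack([x,y,[0,0,1]],1)*1000  # tool x, tool y, up (mm)
    near=(abs(L[...,0]-20)<75)&(abs(L[...,1])<40)&(L[...,2]>-60)&(L[...,2]<40)
    g=near&(cv2.inRange(H,(45,80,30),(85,255,255))>0)
    f=near&(L[...,0]>22)
    for nm,m in(('green',g),('lens',f)):
        w=L[m]
        if len(w): print(n,nm,len(w),'med',np.median(w,0).round(1),'p5',np.percentile(w,3,axis=0).round(1),'p95',np.percentile(w,97,axis=0).round(1))
    w=L[f&(L[...,2]<0)]
    if len(w)>8:
        _,S,V=np.linalg.svd(w-w.mean(0));print('lens normal',V[2].round(2),S.round(1))
E
python3 rel.py; python3 -c "
from h import *
st=r.get_state();print(pose()[0],st['opening'],st['finger_force']);go(.5863,.0399,.19,84.6)"
```

```text
side green 202 med [ 5.6 -1.6  5.1] p5 [ -8.3 -10.7 -35.5] p95 [ 9.8 11.2 31.6]
side lens 285 med [ 44.6   0.7 -19.5] p5 [ 25.1 -17.1 -25.6] p95 [ 63.4  18.7 -13.1]
lens normal [-0.02 -0.28 -0.96] [193.3 181.8  26.3]
[0.61449741 0.24916198 0.21763608] 0.17427868593781784 19.908607972611208
row [-207.2  -40.9   27.4] [-0.1 -0.1  8.9]
```

Run:
```python
from h import *
def an(s,p,x,y,tag):
    P=pts(s);L=(P-p)@np.stack([x,y,[0,0,1]],1)*1000;H=hsv(s)
    f=(L[...,0]>26)&(L[...,0]<62)&(abs(L[...,1])<18)&(L[...,2]>-45)&(L[...,2]<0)
    w=L[f]; A=np.c_[w[:,:2],np.ones(len(w))];c,res,_,_=np.linalg.lstsq(A,w[:,2],rcond=None)
    k=abs(A@c-w[:,2])<4;c=np.linalg.lstsq(A[k],w[k,2],rcond=None)[0]
    print(tag,len(w),k.sum(),'slope x,y',c.round(3))
    g=(abs(L[...,0])<14)&(abs(L[...,1])<30)&(L[...,2]>-35)&(L[...,2]<45)&(cv2.inRange(H,(45,80,30),(85,255,255))>0)
    w=L[g];w=w[w[:,2].argsort()]
    for k in np.array_split(w,8): print('   z',k[:,2].mean().round(1),'x',k[:,0].mean().round(1),'y',k[:,1].min().round(1),np.median(k[:,1]).round(1),k[:,1].max().round(1))
h=np.radians(101.4)
an(dict(np.load('side0.npz')),np.array([.5962,.3455,.083]),np.array([np.cos(h),np.sin(h),0]),np.array([np.sin(h),-np.cos(h),0]),'parked')
p,q=pose();M=q.as_matrix()
an(eyes.snapshot('side'),p,M[:,0],M[:,1],'held')
s=eyes.snapshot('wrist');save(s,'w3');an(s,p,M[:,0],M[:,1],'held wrist')
```

```text
parked 277 262 slope x,y [-2.0000e-03  1.0000e-02 -1.6044e+01]
   z -22.9 x 1.8 y -7.8 -6.7 9.2
   z -8.7 x 3.0 y -8.7 5.3 11.2
   z -2.2 x 1.4 y -8.0 8.5 12.4
   z 5.7 x 2.1 y -11.4 10.7 13.4
   z 12.4 x 2.2 y -13.7 13.5 16.5
   z 19.8 x 3.1 y -18.8 15.6 22.9
   z 25.6 x -0.9 y -20.4 17.4 22.9
   z 30.1 x 2.3 y -21.5 -18.1 21.6
held 239 235 slope x,y [-1.1000e-02 -2.8300e-01 -1.8724e+01]
   z -29.5 x 0.8 y -11.6 -9.8 -7.3
   z -19.7 x 2.6 y -10.1 -6.8 8.4
   z -7.3 x 6.6 y -5.6 2.4 10.6
   z 2.3 x 5.4 y -17.9 3.8 10.8
   z 9.2 x 5.8 y -8.3 4.8 11.1
   z 16.3 x 6.1 y -9.3 5.2 10.3
   z 23.4 x 7.0 y -10.2 6.4 12.6
   z 31.0 x 6.5 y -10.9 8.0 11.3
held wrist 5727 5727 slope x,y [ -0.024  -0.294 -18.049]
   z -24.6 x 5.9 y -12.3 5.4 10.3
   z -10.0 x 5.9 y -8.9 0.7 7.1
   z 2.5 x 5.9 y -10.7 -2.9 8.5
   z 12.4 x 6.1 y -8.2 2.7 6.8
   z 20.8 x 6.2 y -9.2 3.4 7.9
   z 27.7 x 6.0 y -9.5 4.2 8.4
   z 30.2 x 3.3 y -9.3 -5.4 8.3
   z 32.4 x 2.9 y -9.5 -6.1 7.9
```

View pics/w3.png

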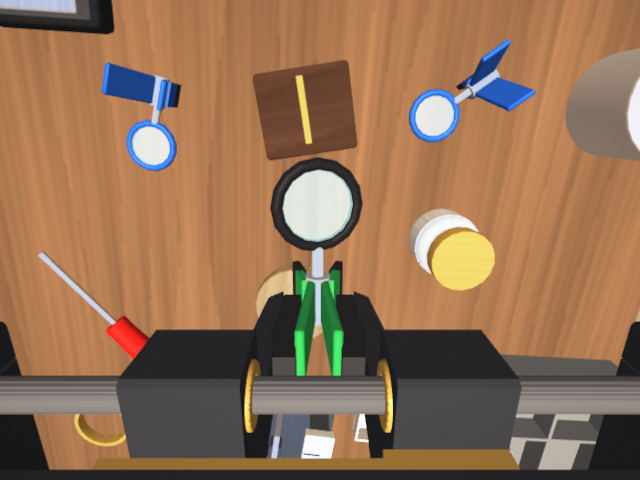

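The clip sits symmetrically in the grip. The 0.28 lens slope is half of the 0.55 jaw angle, so the lens is fixed to one jaw, as expected. Next I'll carry it to the plate.

Call:
move_arm(
  motion=[
    [-45, -9, 0, 0, 0, 2, 1],
    [-100, -20, 0, 0, 0, 4, 1],
    [-155, -31, 0, 0, 0, 7, 1],
    [-207, -41, 0, 0, 0, 9, 1],
    [-207, -41, 20, 0, 0, 9, 1],
  ],
)

```text
clock: 7.2
tool_pos: [0.5874, 0.0325, 0.1986]
eef_rot: [0.744, 0.669, -0.001, 0.002]
contact_force: [-0.6, 1.5, -0.3]
opening: 0.173
finger_force: 19.9
```

Call:
move_arm(
  motion=[
    [0, 0, 0, 0, 0, 0, 1],
    [0, 0, 0, 0, 0, 0, 1],
  ],
)

```text
clock: 7.45
tool_pos: [0.587, 0.0402, 0.1986]
eef_rot: [0.74, 0.672, 0.001, -0.0]
contact_force: [-0.5, 0.8, 0.0]
opening: 0.172
finger_force: 19.9
```

```bash
python3 -c "
from h import *
p=[]
s=eyes.snapshot('wrist');np.savez('w4.npz',**s);save(s,'w4')
st=r.get_state();print(pose()[0],st['opening'],st['finger_force']);go(.5863,.0399,.13,84.6)
P=pts(s);M=pose()[1].as_matrix();L=(P-pose()[0])@np.stack([M[:,0],M[:,1],[0,0,1]],1)*1000;H=hsv(s)
X,Y,Z=P[...,0],P[...,1],P[...,2]
q=P[(Z>.098)&(Z<.112)&(abs(X-.586)<.02)&(abs(Y-.04)<.05)];print('plate',len(q),q.mean(0) if len(q) else '')
w=L[(abs(L[...,0]-45)<25)&(abs(L[...,1])<25)&(L[...,2]>-45)&(L[...,2]<5)];print('lens',len(w),w.mean(0))
"
```

```text
[0.5871018  0.04010077 0.19876146] 0.16909176627019032 19.91405113993096
row [-0.4 -0.8 68.8] [ 0.1 -0.1 -0.1]
plate 0 
lens 6770 [ 46.06453173  -1.6876284  -18.88629499]
```

Call:
move_arm(
  motion=[
    [0, -1, 20, 0, 0, 0, 1],
    [0, -1, 40, 0, 0, 0, 1],
    [0, -1, 55, 0, 0, 0, 1],
    [0, -1, 63, 0, 0, 0, 1],
    [0, -1, 66, 0, 0, 0, 1],
  ],
)

```text
clock: 8.12
tool_pos: [0.5858, 0.0386, 0.132]
eef_rot: [0.741, 0.672, 0.0, 0.0]
contact_force: [1.4, 1.2, -0.1]
opening: 0.172
finger_force: 19.9
```

```bash
python3 -c "
from h import *
st=r.get_state();print(pose()[0],st['opening'],st['finger_force'],st['contact_force']);go(.5863,.0399,.13,84.6)
P=pts(eyes.snapshot('side'));p,q=pose();M=q.as_matrix();L=(P-p)@np.stack([M[:,0],M[:,1],[0,0,1]],1)*1000
w=L[(abs(L[...,0]-45)<18)&(abs(L[...,1])<18)&(L[...,2]>-45)&(L[...,2]<5)];print('lens',len(w),w.mean(0))
"
```

```text
[0.58581526 0.03862062 0.13200575] 0.1715937185466984 19.91395895864116 [ 1.40554978  1.23154812 -0.13351402]
row [1.3 0.4 2. ] [ 0.  -0.  -0.2]
lens 159 [ 44.8773094   -0.23202755 -19.4562363 ]
```

Not touching yet. I'll go down a little further to seat the pin.

Call:
move_arm(
  motion=[
    [0, 0, 1, 0, 0, 0, 1],
    [0, 0, 2, 0, 0, 0, 1],
    [0, 0, 3, 0, 0, 0, 1],
    [0, 0, 3, 0, 0, 0, 1],
  ],
)

```text
clock: 8.68
tool_pos: [0.5861, 0.0383, 0.1302]
eef_rot: [0.741, 0.671, 0.0, 0.001]
contact_force: [-0.6, -0.1, 5.5]
opening: 0.172
finger_force: 19.7
```

The pin is seated with 5.5 N of contact. I'll let go gradually.

Call:
move_arm(
  motion=[
    [0, 0, 1, 0, 0, 0, 0.8],
    [0, 0, 1, 0, 0, 0, 0.72],
    [0, 0, 1, 0, 0, 0, 0.64],
    [0, 0, 1, 0, 0, 0, 0.56],
    [0, 0, 1, 0, 0, 0, 0.48],
  ],
)

```text
clock: 9.3
tool_pos: [0.5857, 0.0383, 0.1279]
eef_rot: [0.741, 0.671, -0.0, -0.0]
contact_force: [-0.5, -0.8, -0.3]
opening: 0.512
finger_force: 0.0
```

Call:
move_arm(
  motion=[
    [0, 0, 0, 0, 0, 0, 0.4],
    [0, 0, 0, 0, 0, 0, 0.3],
    [0, 0, 0, 0, 0, 0, 0.3],
    [0, 0, 0, 0, 0, 0, 0.3],
  ],
)

```text
clock: 9.8
tool_pos: [0.5856, 0.0383, 0.1281]
eef_rot: [0.741, 0.671, -0.0, 0.0]
contact_force: [0.0, -0.4, -0.2]
opening: 0.7
finger_force: 0.0
```

```bash
cat > clip.py <<'E'
from h import *
h=np.radians(84.6);x=np.array([np.cos(h),np.sin(h),0]);y=np.array([np.sin(h),-np.cos(h),0])
import sys
d=float(sys.argv[1]) if len(sys.argv)>1 else 0
o=np.array([.5863,.0399,.105])+x*d
for n in('side','top','wrist'):
    s=eyes.snapshot(n);P=pts(s);L=(P-o)@np.stack([x,y,[0,0,1]],1)*1000;H=hsv(s)
    w=L[(L[...,0]>30)&(L[...,0]<63)&(abs(L[...,1])<17)&(L[...,2]>-25)&(L[...,2]<35)]
    if len(w)>6:
        A=np.c_[w[:,:2],np.ones(len(w))];c=np.linalg.lstsq(A,w[:,2],rcond=None)[0];k=abs(A@c-w[:,2])<5;c=np.linalg.lstsq(A[k],w[k,2],rcond=None)[0];print(n,'lens',len(w),w[k].mean(0).round(1),'slopes',c[:2].round(3))
    w=L[(abs(L[...,0])<30)&(abs(L[...,1])<32)&(L[...,2]>-35)&(L[...,2]<65)&(cv2.inRange(H,(45,80,30),(85,255,255))>0)]
    if len(w)>6: print(n,'green',len(w),np.percentile(w,[2,50,98],axis=0).round(1).tolist())
E
python3 clip.py;python3 -c "
from h import *
st=r.get_state();print(pose()[0],st['opening'],st['finger_force'],st['contact_force'])"
```

```text
side lens 162 [46.5  0.1  7. ] slopes [ 0.014 -0.033]
side green 180 [[-13.9, -18.6, -14.3], [-0.4, 9.3, 29.0], [10.3, 22.3, 54.0]]
top lens 49 [52.8 -6.   7.3] slopes [-0.161 -0.185]
wrist lens 5513 [46.5 -0.   7.8] slopes [-0.005  0.007]
wrist green 5839 [[-11.0, -21.2, 6.4], [1.3, 2.7, 39.1], [9.7, 20.5, 54.4]]
[0.58565503 0.03829903 0.12814427] 0.6964790808936238 0.0 [ 0.13175708 -0.06650706 -0.14914287]
```

The clip is seated, level and square. Now the button.

Call:
move_arm(
  motion=[
    [0, 0, -25, 0, 0, 0, 0.3],
    [0, 0, -55, 0, 0, 0, 0.3],
    [-60, 0, -55, 0, 0, 0, 0.5],
    [-120, 0, -55, 0, 0, 0, 1],
    [-180, 0, -55, 0, 0, 0, 1],
  ],
)

```text
clock: 10.58
tool_pos: [0.5677, -0.1426, 0.1834]
eef_rot: [0.741, 0.672, 0.0, 0.0]
contact_force: [0.5, -0.9, -0.4]
opening: 0.38
finger_force: 0.0
```

```bash
python3 clip.py;python3 -c "
from h import *
go(.566,-.185,.112,84.6)"
```

```text
side lens 162 [46.  -0.3  7.3] slopes [-0.029 -0.022]
side green 184 [[-12.3, -19.7, -14.2], [-0.0, 8.6, 29.3], [9.9, 22.0, 55.0]]
top lens 129 [45.8  0.4  7.9] slopes [-0.031  0.012]
top green 89 [[-13.6, -19.0, 18.2], [-3.8, 8.5, 39.8], [5.2, 23.5, 58.6]]
row [-38.5   3.5  70.8] [-0.1  0.2 -0.7]
```

Call:
move_arm(
  motion=[
    [-40, 2, 30, 0, 0, 0, 1],
    [-40, 2, 60, 0, 0, 0, 1],
    [-40, 2, 68, 0, 0, 0, 1],
    [-40, 2, 68, 0, 0, 0, 1],
  ],
  newtons=20,
)

```text
clock: 11.22
tool_pos: [0.5665, -0.1788, 0.1153]
eef_rot: [0.74, 0.672, 0.0, -0.0]
contact_force: [-0.0, -0.8, -0.3]
opening: 0.006
finger_force: 0.0
```

```bash
python3 -c "
from h import *
st=r.get_state();print(pose()[0],st['opening'],st['contact_force'])
go(.566,-.185,.098,84.6)"
```

```text
[ 0.56647225 -0.17879831  0.11534141] 0.006436849169551365 [-0.04371564 -0.83288965 -0.32118514]
row [-6.2  0.1 17.3] [ 0.  -0.1 -0.1]
```

Call:
move_arm(
  motion=[
    [-6, 0, 4, 0, 0, 0, 1],
    [-6, 0, 12, 0, 0, 0, 1],
    [-6, 0, 17, 0, 0, 0, 1],
    [-6, 0, 18, 0, 0, 0, 1],
    [-6, 0, 18, 0, 0, 0, 1],
  ],
)

```text
clock: 11.85
tool_pos: [0.5661, -0.1876, 0.0977]
eef_rot: [0.741, 0.671, 0.0, 0.001]
contact_force: [1.1, -1.9, 5.1]
opening: 0.005
finger_force: 2.3
```

Call:
move_arm(
  motion=[
    [0, 0, -20, 0, 0, 0, 1],
    [0, 0, -60, 0, 0, 0, 0.8],
    [30, 0, -90, 0, 0, 0, 0.5],
    [60, 0, -90, 0, 0, 0, 0.5],
    [60, 0, -90, 0, 0, 0, 0.5],
  ],
)

```text
clock: 12.48
tool_pos: [0.5711, -0.1233, 0.1874]
eef_rot: [0.739, 0.673, 0.001, -0.001]
contact_force: [-0.3, -0.7, 0.3]
opening: 0.439
finger_force: 0.0
```

```bash
cat > boom.py <<'E'
from h import *
h=np.radians(84.6);x=np.array([np.cos(h),np.sin(h),0]);y=np.array([np.sin(h),-np.cos(h),0])
o=np.array([.5863,.0399,.105])-x*.165; o[2]=0
for n in('side','top','wrist'):
    s=eyes.snapshot(n);P=pts(s);L=(P-o)@np.stack([x,-y*-1,[0,0,1]],1)*1000;H=hsv(s)
    A,B,Z=L[...,0],L[...,1],L[...,2]
    def rep(nm,m):
        w=L[m]
        if len(w)>3: print(n,nm,len(w),'mean',w.mean(0).round(1),'y',np.percentile(w[:,0],[2,98]).round(1),'x',np.percentile(w[:,1],[2,98]).round(1))
    rep('handle',(abs(B)<20)&(Z>90)&(Z<131)&(A>50)&(A<170)&(cv2.inRange(H,(3,150,90),(18,255,255))>0))
    rep('red',(A>20)&(A<180)&(B>45)&(B<80)&(Z>50)&(Z<75)&(cv2.inRange(H,(0,140,70),(4,255,255))>0))
    rep('pointer',(A>5)&(A<120)&(B>32)&(B<50)&(Z>57.5)&(Z<68)&(H[...,2]<60))
E
python3 boom.py; python3 clip.py .012
```

```text
side handle 92 mean [ 90.1  -1.5 110.6] y [81.1 95.6] x [-7.6  6.1]
top handle 16 mean [ 83.1   2.8 123.8] y [78.7 89.1] x [-6.6  9.1]
wrist handle 767 mean [ 84.9   0.5 124.8] y [78.3 93.1] x [-8.6  8.8]
wrist red 188 mean [95.2 52.6 63.7] y [92.8 97.6] x [46.3 59.7]
wrist pointer 38 mean [31.1 36.8 61.3] y [30.2 32. ] x [32.6 41. ]
side lens 169 [46.3  0.2  7.3] slopes [-0.013 -0.006]
side green 179 [[-12.9, -20.0, -13.2], [-1.5, 8.7, 31.1], [8.3, 21.6, 53.9]]
top lens 126 [45.8  0.4  7.6] slopes [-0.045 -0.027]
top green 87 [[-14.2, -19.8, 19.1], [-4.5, 8.3, 41.8], [4.4, 22.8, 58.2]]
```

The boom popped out about 12 mm, and the marker is about 64 mm beyond the pointer. I'll go to the handle.

```bash
python3 -c "
from h import *
h=np.radians(84.6);x=np.array([np.cos(h),np.sin(h)]);o=np.array([.5863,.0399])-x*.165
t=o+x*.086;print(t);print(pose()[0]);go(t[0],t[1],.15,84.6);go(t[0],t[1],.093,84.6)"
```

```text
[ 0.57886544 -0.0387494 ]
[ 0.57074975 -0.12851538  0.18654035]
row [90.2 -0.9 36.5] [-0.1  0.  -0.4]
row [90.2 -0.8 93.5] [-0.1  0.  -0.4]
```

Call:
move_arm(
  motion=[
    [50, 0, 0, 0, 0, 0, 0.4],
    [89, -1, 20, 0, 0, 0, 0.4],
    [89, -1, 36, 0, 0, 0, 0.4],
    [89, -1, 36, 0, 0, 0, 0.4],
  ],
)

```text
clock: 13.28
tool_pos: [0.5779, -0.0401, 0.1497]
eef_rot: [0.742, 0.671, -0.002, -0.001]
contact_force: [0.5, -0.7, 0.8]
opening: 0.605
finger_force: 0.0
```

```bash
python3 -c "
from h import *
print(pose()[0]);go(.5789,-.0387,.093,84.6)"
```

```text
[ 0.57791242 -0.0401407   0.14966548]
row [ 1.6  1.  56.7] [-0.2  0.1 -0.3]
```

Call:
move_arm(
  motion=[
    [1, 1, 30, 0, 0, 0, 0.4],
    [1, 1, 55, 0, 0, 0, 0.4],
    [1, 1, 56, 0, 0, 0, 0.7],
    [1, 1, 56, 0, 0, 0, 1],
    [1, 1, 56, 0, 0, 0, 1],
  ],
  newtons=40,
)

```text
clock: 13.9
tool_pos: [0.581, -0.038, 0.0963]
eef_rot: [0.741, 0.671, 0.001, 0.001]
contact_force: [-0.6, 0.1, -0.3]
opening: 0.283
finger_force: 0.0
```

Call:
move_arm(
  motion=[
    [0, 0, 0, 0, 0, 0, 1],
    [0, 0, 0, 0, 0, 0, 1],
    [0, 0, 0, 0, 0, 0, 1],
  ],
)

```text
clock: 14.28
tool_pos: [0.58, -0.0375, 0.0961]
eef_rot: [0.741, 0.671, -0.0, 0.0]
contact_force: [-4.2, -0.4, 6.3]
opening: 0.201
finger_force: 40.0
```

```bash
python3 -c "
from h import *
st=r.get_state();print(pose()[0],st['opening'],st['contact_force'],st['finger_force'])"; python3 boom.py
```

```text
[ 0.57999693 -0.03746128  0.09606415] 0.20119343665541137 [-4.23339392 -0.39580123  6.31115057] 39.992045536637306
side handle 81 mean [ 92.4   2.4 111.2] y [84.  98.9] x [-9.5 12.1]
side red 4 mean [98.9 50.5 64.2] y [ 96.9 101.2] x [48.7 52.3]
wrist handle 3378 mean [ 90.8   0.  116.6] y [80.4 94.7] x [-8.3  8.2]
wrist red 416 mean [96.7 52.2 63.1] y [93.2 99.1] x [46.  59.4]
```

Call:
move_arm(
  motion=[
    [6, 0, 0, 0, 0, 0, 1],
    [16, 0, 0, 0, 0, 0, 1],
    [28, 0, 0, 0, 0, 0, 1],
    [40, 0, 0, 0, 0, 0, 1],
    [50, 0, 0, 0, 0, 0, 1],
  ],
)

```text
clock: 15.05
tool_pos: [0.5843, 0.0095, 0.096]
eef_rot: [0.742, 0.671, -0.002, 0.001]
contact_force: [-3.8, -6.3, 9.3]
opening: 0.199
finger_force: 40.0
```

Call:
move_arm(
  motion=[
    [5, 0, 0, 0, 0, 0, 1],
    [5, 0, 0, 0, 0, 0, 1],
  ],
)

```text
clock: 15.3
tool_pos: [0.5847, 0.0145, 0.096]
eef_rot: [0.741, 0.671, -0.002, 0.001]
contact_force: [-4.3, -5.3, 9.4]
opening: 0.197
finger_force: 40.0
```

```bash
python3 -c "
from h import *
st=r.get_state();print(pose()[0],st['opening'],st['contact_force'],st['finger_force'])"; python3 boom.py
python3 - <<'E'
from h import *
o=[]
for n in('wrist','side'):
    s=eyes.snapshot(n);np.savez(n+'5.npz',**s)
    T=s['world_to_cam'];K=s['intrinsics'];c=T[:3,:3]@np.array([.62,-.035,.06])+T[:3,3];u,v=(K@c/c[2])[:2];print(n,u,v)
    w=40; u,v=int(u),int(v)
    if n=='wrist':w=80
    v=min(max(v,w),480-w)
    o.append(cv2.resize(s['frame'][v-w:v+w,u-w:u+w,::-1],(400,400),interpolation=cv2.INTER_CUBIC))
cv2.imwrite('pics/m5.png',np.hstack(o))
E
```

```text
[0.58474231 0.01453244 0.09600586] 0.19727541731466358 [-4.30666792 -5.30367879  9.43439134] 39.99961361289024
side handle 79 mean [145.1   1.8 110.1] y [138.5 149.3] x [-7.8 13.4]
wrist handle 3406 mean [142.6  -0.2 116.5] y [132.1 146.5] x [-8.4  8.1]
wrist 389.6634658144277 354.2601184067376
side 303.1762798760023 222.1775656543303
```

View pics/m5.png

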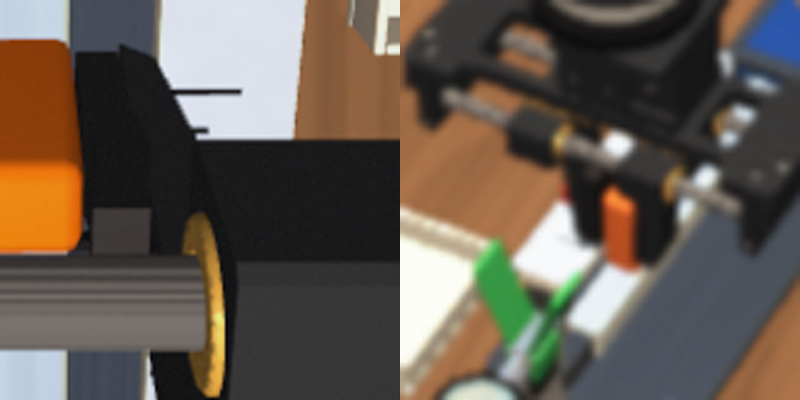

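The gripper hides the pointer and marker here. I'll work out the rest from the home-position gap and the lens shift.

```bash
python3 clip.py .064
python3 - <<'E'
from h import *
h=np.radians(84.6);x=np.array([np.cos(h),np.sin(h),0]);y=np.array([np.sin(h),-np.cos(h),0])
o=np.array([.5863,.0399,.105])-x*.165; o[2]=0
for f in('w1','side0','top0','w2'):
    s=dict(np.load(f+'.npz'));P=pts(s);L=(P-o)@np.stack([x,y,[0,0,1]],1)*1000;H=hsv(s)
    A,B,Z=L[...,0],L[...,1],L[...,2]
    for nm,m in(('redtop',(A>60)&(A<140)&(B>42)&(B<70)&(Z>62.5)&(Z<75)&(cv2.inRange(H,(0,140,70),(5,255,255))>0)),
                ('redall',(A>60)&(A<140)&(B>42)&(B<70)&(Z>45)&(Z<75)&(cv2.inRange(H,(0,140,70),(5,255,255))>0)),
                ('ptr',(A>5)&(A<60)&(B>31)&(B<48)&(Z>57.5)&(Z<70)&(H[...,2]<90)),
                ('handletop',(abs(B)<14)&(A>50)&(A<110)&(Z>124)&(Z<132)&(cv2.inRange(H,(3,150,90),(18,255,255))>0)),
                ('plate',(abs(B)<8)&(A>120)&(A<210)&(Z>100)&(Z<111))):
        w=L[m]
        if len(w)>2: print(f,nm,len(w),w.mean(0).round(1),'y',np.percentile(w[:,0],[3,97]).round(1),'x',np.percentile(w[:,1],[3,97]).round(1))
E
```

```text
side lens 173 [46.1 -0.2  6.9] slopes [ 0.003 -0.   ]
side green 214 [[-13.2, -20.1, -12.6], [-1.6, 8.4, 28.0], [9.4, 22.0, 53.3]]
top lens 122 [45.4  0.1  8.2] slopes [-0.013  0.009]
top green 85 [[-14.3, -20.1, 17.6], [-5.1, 9.3, 40.9], [5.1, 21.4, 61.4]]
wrist green 17813 [[-12.8, -21.6, 14.3], [-2.1, -4.0, 43.3], [7.6, 20.6, 54.5]]
w1 redtop 59 [96.  52.9 64.4] y [93.6 98.5] x [46.3 59.3]
w1 redall 66 [95.6 52.9 63.6] y [90.1 98.5] x [46.3 59.6]
w1 ptr 19 [20.  36.2 61.8] y [18.8 21.5] x [31.7 41. ]
w1 handletop 232 [ 75.3   0.  125.2] y [68.4 81.9] x [-7.5  7.6]
w1 plate 318 [165.5  -0.2 104.2] y [141.9 188.7] x [-2.5  2.4]
side0 redtop 10 [98.6 54.4 64.4] y [ 94.5 101.9] x [47.5 60.3]
side0 redall 13 [98.6 54.9 63.4] y [ 94.6 102.2] x [47.7 60.3]
side0 handletop 13 [ 77.3  -1.8 126.2] y [71.2 82.6] x [-7.5  4.2]
side0 plate 48 [164.9   1.  103.4] y [140.8 189. ] x [-1.8  4.2]
top0 handletop 12 [ 71.9   2.7 127.4] y [68.1 77.1] x [-5.1  9.5]
top0 plate 28 [163.    1.6 104.8] y [140.7 186.5] x [-0.9  4.1]
w2 ptr 29 [20.8 35.9 60.8] y [18.9 22.5] x [31.3 40.4]
w2 handletop 157 [ 76.3   0.2 125.3] y [68.5 82.8] x [-7.6  7.9]
w2 plate 170 [171.5  -0.3 104.2] y [151.3 189.7] x [-2.7  2.3]
```

Call:
move_arm(
  motion=[
    [4, 0, 0, 0, 0, 0, 1],
    [8, 0, 0, 0, 0, 0, 1],
    [12, 0, 0, 0, 0, 0, 1],
    [12, 0, 0, 0, 0, 0, 1],
    [12, 0, 0, 0, 0, 0, 1],
  ],
)

```text
clock: 16.32
tool_pos: [0.5857, 0.0251, 0.096]
eef_rot: [0.742, 0.671, -0.003, 0.002]
contact_force: [-4.1, -6.4, 9.7]
opening: 0.2
finger_force: 40.0
```

```bash
python3 clip.py .076; python3 boom.py
python3 - <<'E'
from h import *
st=r.get_state();print(pose()[0],st['opening'],st['contact_force'],st['finger_force'])
o=[]
for n in('top','side'):
    s=eyes.snapshot(n)
    T=s['world_to_cam'];K=s['intrinsics'];c=T[:3,:3]@np.array([.62,-.035,.06])+T[:3,3];u,v=(K@c/c[2])[:2]
    w=32; u,v=int(u),int(v)
    o.append(cv2.resize(s['frame'][v-w:v+w,u-w:u+w,::-1],(400,400),interpolation=cv2.INTER_CUBIC))
cv2.imwrite('pics/m6.png',np.hstack(o))
E
```

```text
side lens 178 [45.7 -0.3  7.2] slopes [-0.017 -0.001]
side green 214 [[-14.2, -19.9, -11.4], [-2.5, 8.1, 29.8], [8.5, 20.8, 54.0]]
top lens 121 [45.4  0.3  7.4] slopes [-0.005 -0.03 ]
top green 87 [[-15.3, -19.3, 16.4], [-6.4, 9.0, 38.7], [3.8, 21.3, 62.0]]
wrist green 17843 [[-13.7, -21.6, 14.4], [-2.9, -4.1, 43.3], [6.7, 20.6, 54.5]]
side handle 76 mean [155.9   1.7 109.7] y [150.8 160.4] x [-9.1 10.6]
wrist handle 3404 mean [153.5  -0.2 116.6] y [142.8 157.5] x [-8.5  8. ]
[0.58569198 0.02507663 0.09599644] 0.19993956630510304 [-3.88642684 -6.58966093  9.17759477] 40.01052257604897
```

View pics/m6.png

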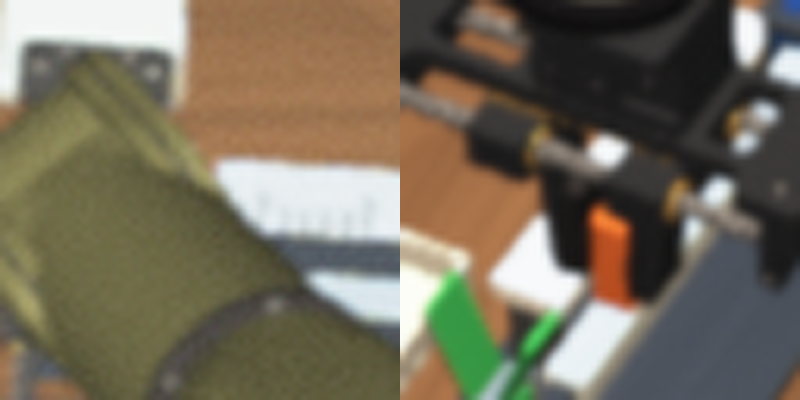

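Call:
move_arm(
  motion=[
    [1, 0, 0, 0, 0, 0, 1],
    [1, 0, 0, 0, 0, 0, 1],
    [1, 0, 0, 0, 0, 0, 1],
    [1, 0, 0, 0, 0, 0, 1],
    [1, 0, 0, 0, 0, 0, 1],
  ],
)

```text
clock: 17.35
tool_pos: [0.5858, 0.0257, 0.096]
eef_rot: [0.742, 0.67, -0.003, 0.002]
contact_force: [-4.5, -8.3, 9.4]
opening: 0.202
finger_force: 40.0
```

```bash
python3 clip.py .076; python3 boom.py; python3 -c "
from h import *
st=r.get_state();print(pose()[0],st['opening'],st['contact_force'],st['finger_force'],st['clock'])"
```

```text
side lens 181 [46.1  0.1  7.2] slopes [ 0.011 -0.017]
side green 216 [[-12.9, -19.6, -9.9], [-1.8, 8.0, 29.9], [8.2, 21.0, 54.1]]
top lens 124 [45.4 -0.6  8.3] slopes [-0.048 -0.086]
top green 83 [[-14.7, -19.2, 16.2], [-4.0, 8.8, 42.3], [4.4, 21.6, 60.1]]
wrist green 17853 [[-13.0, -21.6, 14.3], [-2.3, -4.0, 43.2], [7.4, 20.6, 54.5]]
side handle 71 mean [156.4   2.  111.1] y [150.7 161.2] x [-9.6 11.2]
wrist handle 3412 mean [154.2  -0.2 116.6] y [143.5 158.1] x [-8.5  8.1]
[0.58575173 0.02576927 0.09599543] 0.19874073036156573 [-4.41969672 -7.09271584 10.38892678] 40.012675523757935 17.65
```

```bash
python3 -c "
from plant import finish_job
print(finish_job())"
```

```text
the job is handed in; nothing more can be done
None
```

I handed the job in with the magnifier clipped level and square on the end plate and the gripper still holding the handle. By my estimate the pointer is within about 1 mm of the red marker, but I couldn't see that at the end because the gripper hid both, and the hand-in call returned no verdict.

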